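# Seat the ball tank in its ring stand

## Task

Take the round-bottomed steel ball tank out of its low rubber collar and set it down gently, pipe stub up, in the raised ring stand that fits it, so that it sits level and centred in the ring, ready for welding. Leave the flat-bottomed canister where it is.

Things in the scene. Friction and masses are not known exactly. Their poses are not given: they have to be found in the camera images.
- tank_neck (a point): Point to grip the loose steel ball tank (0.4 to 0.85 kg): an 84 mm ball with a plain upright pipe stub on top, 28 mm in diameter, from 40 to 92 mm above the ball's centre. The point is on the stub's axis, 68 mm above the ball's centre, 24 mm below the stub's end; z points up the stub. The tank starts upright in a fixed low black rubber collar (72 mm outside, 14 mm high).
- tank_ball (a point): Centre of the ball of the same tank, 42 mm above its lowest point; z points up along the stub. The tank's lower half is the heavier, so that it stays upright when set in a ring.
- stand_ring (a point): Centre of the top face of the ring of the fixed dark steel stand that fits: ring 76 mm outside, 60 mm bore, 12 mm thick, top face 50 mm above the table, on three legs. The ball's centre is 29 mm above this point when seated. z points up. A second stand, equally high, with a wider ring (112 mm outside, 96 mm bore), is the wrong one: the tank falls through it.
- canister_center (a point): Centre (half-way up) of a loose bystander: a flat-bottomed steel canister, 76 mm in diameter, 112 mm tall, with a 28 mm pipe stub like the tank's; z points up. It is to be left alone.

How it is judged:
By the outcome, as a careful person would: the job done as asked, in the order asked, and still so for the second after the job is handed in, with the robot touching nothing.
It also fails if it takes over 35 s, if anything falls off the work surface, if the arm or the gripper's body presses on something with over 40 N, if the wrist force passes 120 N, or if a joint passes its speed limit or range.

## Robot

A 6-joint arm with a two-finger parallel gripper is mounted at the origin on the work surface. World frame = base frame: x ahead of the robot, y to its left, z up, the work surface at z = 0. Lengths are in m, angles in rad, forces in N, time in s.
With the tool pointing down it reaches from about 0.35 to 0.875 m from the base axis. Payload 15.5 kg.
Tool frame: the origin (TCP) lies between the finger pads; the fingertips stand 25 mm ahead of it and the grasp point (between the pads) lies 6 mm ahead of it; z points along the fingers, y is the direction in which the jaws open and shut (so a half turn about z gives the same grasp; the last joint's range is limited). The gripper opens to 85 mm and grips with 20 to 120 N. Pads are 22 mm wide; open, the fingers measure 114 mm over their backs; the gripper's body (76 mm by 85 mm) begins 54 mm behind the grasp point. The pads swing forward as they close: fully open they stand 13 mm farther back than shut.
Start: joints at [-0.096, 0.494, 1.345, -0, 1.302, -0.096], TCP at [0.625, 0, 0.221] pointing down, gripper open.
Joint ranges: [-2.91, 2.91], [-0.82, 2.16], [0.22, 2.67], [-1.22, 4.37], [0.12, 2.79], [-3.08, 3.08]. Speed limits (rad/s): [1.89, 1.89, 2.57, 3.01, 3.01, 3.01].

## Interface

Orientations are given as [roll, pitch, yaw] about the fixed x, y, z axes, in that order (R = Rz(yaw) Ry(pitch) Rx(roll)).
In Python, from rig import bot gives the robot as it stands.
- The arm moves only by the tool arm_command, never from a script. Its argument "rows" is a list of rows, each an object of numbers: "grip": the opening, from 0 (shut) to 1 (fully open); "tx", "ty", "tz": the shift along the tool's x, y, z each as a share of 200 mm, from -1 to 1; "rx", "ry", "rz": the turn, a rotation vector about the tool's x, y, z each as a share of 30 degrees, from -1 to 1. A call has 1 to 10 rows; each row is the pose to reach, as a shift and turn from the pose measured when the call began, along the tool's axes at that moment; what a row does not reach only later rows make up. A row lasts 1/10 s, in which the tool goes at most 50 mm and 8.59 degrees, less where a joint would pass 70% of its speed; a pose out of reach is approached as far as the arm can. A call with a number of a shift or a turn outside -1 to 1 is refused whole. A call with a gripper value outside its range is refused whole. The fingers move at their own pace and stop on an object; the grip force is fixed at half the most. Time passes only in rows, so rows that repeat a pose let the fingers close. It gives the time, the measured TCP pose, the force and the opening at its end, in the units of the state.
- bot.state(): the state, without advancing time (a new reading comes with each control period).
- bot.grab_frame(name): name is "scene" or "side" or "wrist"; returns a dict with "color" (420x560x3 uint8, red, green, blue), "depth" (420x560 float32, m along the optical axis (not along the pixel's ray), 0 where there is no reading), "vertical_fov" (degrees; the focal length in pixels is half the picture's height over the tangent of half this angle, whatever the lens; pixels are square), "cx", "cy" (the principal point, pixels), "cam_to_world" (4x4, takes a point from camera to world coordinates). Camera axes: x right, y up, looking along -z (the intrinsics and any distortion apply to the point x, -y, -z); pixel columns grow to the right and rows downward; lengths in m; the calibration is good to about 2 mm. A picture is of the moment at which its call begins.
- bot.close_job(): hands the job in, once; it reports no verdict.
Trained networks look in a picture, given as the dict that the camera call returned (one of the last four; its "shot" number tells which), for a name from the list of things; names that differ only in an ending like _2 or _b are one class to them, and where a whole thing is asked for, a point or a joint stands for the part that bears it (a point fixed in the world has none). Each returns a list of dicts, best first, with "conf" (0 to 1); they miss things now and then, are a little off and sometimes report something else, mostly with a low value. They report only what shows in the picture. A call takes as long as a camera call.
- bot.recognise(thing, picture): "xy" ([column, row] in pixels, amid what is visible of it).
- bot.landmark_of(thing, picture): "xy" ([column, row] in pixels: a listed point, or the origin of a listed thing).
The state is a dict: "time": time; "q": joint angles; "dq": joint speeds; "effort": joint torques, N m; "tool_pos": TCP position; "tool_rot": TCP orientation; "ft_force": force on the tool from outside, world axes, zero at the start; "moment": the same for the moment, N m; "grip_width": finger opening in m.
Only numpy, scipy, OpenCV 4.12 (cv2) and the standard library are available. Lean on these libraries where they do the work, as an engineer would, in place of code of your own. Each camera call takes 0.05 s, during which the arm holds its last target. There are 200 camera calls.

## Working session

There is one attempt and no reset: what is moved stays moved. The work goes in short steps, Python scripts to look and compute and a tool call to move; the robot and the scene stay as the last step left them, time stands still between calls to the robot, and variables do not carry over. Pictures are saved under pics/ and viewed, about 8 in all and at most 12, crops included, and the job is handed in when it is done.

Besides the shell and the picture viewer there is one more tool, called after "Request:" by a JSON object that holds its "name" and its "arguments", one argument or row to a line. arm_command: Moves the arm, as the interface text tells. Its arguments: {"type":"object","properties":{"rows":{"type":"array"}},"required":["rows"]}

```bash
mkdir -p pics; ls; cat > h.py <<'E'
import numpy as np, cv2
from rig import bot
def ray(f,uv):
    fl=f["color"].shape[0]/2/np.tan(np.radians(f["vertical_fov"])/2)
    T=np.array(f["cam_to_world"]); d=np.array([(uv[0]-f["cx"])/fl,-(uv[1]-f["cy"])/fl,-1.])
    return T[:3,3],T[:3,:3]@d
def cloud(f):
    fl=f["color"].shape[0]/2/np.tan(np.radians(f["vertical_fov"])/2)
    v,u=np.indices(f["depth"].shape); z=f["depth"]
    P=np.stack([(u-f["cx"])/fl*z,-(v-f["cy"])/fl*z,-z],-1); T=np.array(f["cam_to_world"])
    return P@T[:3,:3].T+T[:3,3]
def tri(rs):
    A=0;b=0
    for o,d in rs:
        d=d/np.linalg.norm(d);M=np.eye(3)-np.outer(d,d);A=A+M;b=b+M@o
    return np.linalg.solve(A,b)
def save(n,f): cv2.imwrite(n,f["color"][:,:,::-1])
E
python3 - <<'E'
from h import *
F={n:bot.grab_frame(n) for n in("scene","side","wrist")}
print({k:v for k,v in F["scene"].items() if k not in("color","depth")})
for n,f in F.items(): save(f"pics/{n}0.png",f); print(n,np.array(f["cam_to_world"])[:3,3].round(3),f["vertical_fov"])
for t in("tank_neck","tank_ball","stand_ring","canister_center"):
    print(t); rs=[]
    for n,f in F.items():
        P=cloud(f)
        for r in bot.landmark_of(t,f)[:3]:
            u,v=np.round(r["xy"]).astype(int); print(n,np.round(r["xy"],1),round(r["conf"],2),P[min(v,419),min(u,559)].round(3))
        r=bot.landmark_of(t,f)
        if r and r[0]["conf"]>.5: rs.append(ray(f,r[0]["xy"]))
    if len(rs)>1: print("tri",tri(rs).round(4))
i=np.hstack([F["scene"]["color"],F["side"]["color"]]);cv2.imwrite("pics/both.png",cv2.resize(i[:,:,::-1],(800,300)))
print(bot.state())
E
```

```text
pics
{'vertical_fov': 49.855879168968684, 'cx': 280.02676864743603, 'cy': 206.9380644707323, 'cam_to_world': array([[-0.41802661, -0.56872858,  0.70837953,  1.18272536],
       [ 0.90842676, -0.26498155,  0.32333513,  0.28936842],
       [ 0.00381758,  0.77867361,  0.6274176 ,  0.65572682],
       [ 0.        ,  0.        ,  0.        ,  1.        ]]), 'shot': 1}
scene [1.183 0.289 0.656] 49.855879168968684
side [ 0.237 -0.66   0.661] 55.64878233447068
wrist [0.625 0.083 0.374] 62.52558435405241
tank_neck
scene [171.2 155.4] 0.93 [ 0.505 -0.288  0.113]
scene [172.8 175.5] 0.18 [ 0.521 -0.279  0.069]
side [318.4 315.7] 0.78 [ 0.485 -0.311  0.133]
tri [ 0.4984 -0.293   0.1068]
tank_ball
scene [172.5 175.1] 0.91 [ 0.523 -0.279  0.073]
side [316.9 342.7] 0.71 [ 0.48  -0.325  0.08 ]
wrist [168.7 419. ] 0.98 [0.602 0.017 0.317]
tri [ 0.4918 -0.3032  0.0456]
stand_ring
scene [442.1 266.9] 0.87 [ 0.479  0.323 -0.   ]
side [224.  169.2] 0.71 [0.559 0.408 0.002]
tri [0.5342 0.3214 0.0533]
canister_center
scene [233.7 213.3] 0.56 [ 0.584 -0.086  0.075]
side [297.1 259.7] 0.73 [ 0.237 -0.66   0.661]
side [315.6 317.5] 0.37 [ 0.482 -0.31   0.128]
wrist [214.3 277.6] 0.96 [ 0.563 -0.083  0.078]
tri [ 0.5583 -0.1011  0.0484]
{'time': 1.35, 'q': array([-9.55003047e-02,  4.93591018e-01,  1.34551353e+00, -3.66674089e-05,
        1.30252284e+00, -9.54775968e-02]), 'dq': array([ 0.00259946,  0.0004181 , -0.00120878, -0.00181399,  0.00037826,
        0.00017941]), 'effort': array([ 2.58872722e-03, -8.82009673e+01, -3.84264565e+01,  1.97699792e-04,
        8.17339405e-04, -8.90664353e-06]), 'tool_pos': array([ 6.24984864e-01, -7.82894665e-06,  2.20577964e-01]), 'tool_rot': array([-3.14155471e+00,  3.18831191e-05,  1.57078334e+00]), 'ft_force': array([0.03056781, 0.19337169, 0.59844795]), 'moment': array([ 0.00189912, -0.04303191, -0.03844142]), 'grip_width': 0.08555134265879773}
```

View pics/both.png

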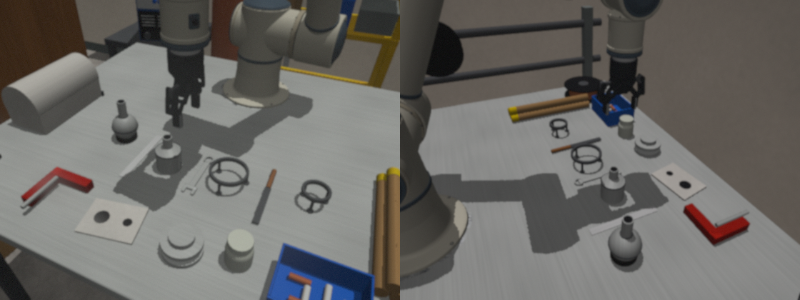

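The scene view (half-scale picture) shows the tank at about full-scale pixel (172,175), the canister at (234,213), the wide ring at (320,240) and the small stand at (442,267). The small ring is the right one. I'll move over to the tank with the wrist camera.

Request:
{"name": "arm_command", "arguments": {
  "rows": [
    {"grip": 1, "tx": -0.2, "ty": -0.1, "tz": -0.2},
    {"grip": 1, "tx": -0.45, "ty": -0.3, "tz": -0.2},
    {"grip": 1, "tx": -0.7, "ty": -0.5, "tz": -0.2},
    {"grip": 1, "tx": -0.9, "ty": -0.65, "tz": -0.2},
    {"grip": 1, "tx": -1, "ty": -0.65, "tz": -0.2},
    {"grip": 1, "tx": -1, "ty": -0.65, "tz": -0.2},
    {"grip": 1, "tx": -1, "ty": -0.65, "tz": -0.2}
  ]
}}

```text
invalid input
```

Request:
{"name": "arm_command", "arguments": {
  "rows": [
    {"grip": 1, "tx": -0.2},
    {"grip": 1, "tx": -0.45},
    {"grip": 1, "tx": -0.7},
    {"grip": 1, "tx": -0.85},
    {"grip": 1, "tx": -0.9},
    {"grip": 1, "tx": -0.9},
    {"grip": 1, "tx": -0.9},
    {"grip": 1, "tx": -0.9}
  ]
}}

```text
invalid input
```

```bash
python3 - <<'E'
from h import *
s=bot.state();print(s["time"],s["tool_pos"].round(4),s["tool_rot"].round(3),s["ft_force"].round(2))
f=bot.grab_frame("wrist");save("pics/w1.png",f);np.save("w1.npy",f,allow_pickle=True)
print(np.array(f["cam_to_world"]).round(3))
for t in("tank_neck","tank_ball"):print(t,[(np.round(r["xy"],1),round(r["conf"],2)) for r in bot.landmark_of(t,f)[:2]])
P=cloud(f);m=(f["depth"]>0)&(np.hypot(P[...,0]-.495,P[...,1]+.298)<.07)
Q=P[m];print(len(Q),np.percentile(Q[:,2],[1,50,99]).round(4))
top=Q[(Q[:,2]>.115)&(Q[:,2]<.15)];print("top",len(top),top.mean(0).round(4),top.min(0).round(3),top.max(0).round(3))
hh=[(z,len(q),((q.min(0)+q.max(0))/2).round(4)[:2]) for z in np.arange(0,.15,.01) for q in[Q[(Q[:,2]>=z)&(Q[:,2]<z+.01)]] if len(q)];print(*hh,sep="\n")
E
```

```text
1.35 [ 0.625  -0.      0.2206] [-3.142  0.     1.571] [0.03 0.19 0.6 ]
[[ 1.    -0.001  0.     0.625]
 [ 0.001  0.947  0.32   0.083]
 [-0.    -0.32   0.947  0.374]
 [ 0.     0.     0.     1.   ]]
tank_neck []
tank_ball []
3204 [-0.0014  0.0007  0.0591]<stdin>:8: RuntimeWarning: Mean of empty slice.
  ret = um.true_divide(
Traceback (most recent call last):
ValueError: zero-size array to reduction operation minimum which has no identity
```

View pics/w1.png

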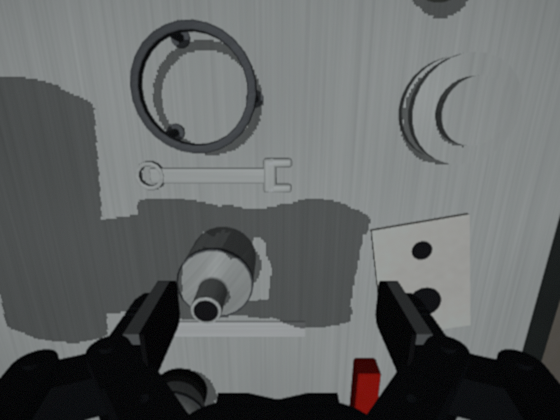

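The picture is from the start pose, since the moves were refused. It shows the canister at (207,280), the wide ring at (195,88) and the tank's edge at the bottom left. I'll try again with all seven numbers in every row.

Request:
{"name": "arm_command", "arguments": {
  "rows": [
    {"grip": 1, "tx": -0.2, "ty": -0.1, "tz": -0.2, "rx": 0, "ry": 0, "rz": 0},
    {"grip": 1, "tx": -0.45, "ty": -0.3, "tz": -0.2, "rx": 0, "ry": 0, "rz": 0},
    {"grip": 1, "tx": -0.7, "ty": -0.5, "tz": -0.2, "rx": 0, "ry": 0, "rz": 0},
    {"grip": 1, "tx": -0.9, "ty": -0.65, "tz": -0.2, "rx": 0, "ry": 0, "rz": 0},
    {"grip": 1, "tx": -1, "ty": -0.65, "tz": -0.2, "rx": 0, "ry": 0, "rz": 0},
    {"grip": 1, "tx": -1, "ty": -0.65, "tz": -0.2, "rx": 0, "ry": 0, "rz": 0},
    {"grip": 1, "tx": -1, "ty": -0.65, "tz": -0.2, "rx": 0, "ry": 0, "rz": 0}
  ]
}}

```text
time: 2.2
tool_pos: [0.4946, -0.201, 0.2607]
tool_rot: [3.141, 0.0, 1.568]
ft_force: [0.4, 1.1, -0.3]
grip_width: 0.0853
```

Request:
{"name": "arm_command", "arguments": {
  "rows": [
    {"grip": 1, "tx": -0.2, "ty": 0, "tz": 0, "rx": 0, "ry": 0, "rz": 0},
    {"grip": 1, "tx": -0.4, "ty": 0, "tz": 0, "rx": 0, "ry": 0, "rz": 0},
    {"grip": 1, "tx": -0.6, "ty": 0, "tz": 0, "rx": 0, "ry": 0, "rz": 0},
    {"grip": 1, "tx": -0.65, "ty": 0, "tz": 0, "rx": 0, "ry": 0, "rz": 0},
    {"grip": 1, "tx": -0.65, "ty": 0, "tz": 0, "rx": 0, "ry": 0, "rz": 0},
    {"grip": 1, "tx": -0.65, "ty": 0, "tz": 0, "rx": 0, "ry": 0, "rz": 0}
  ]
}}

```text
time: 2.8
tool_pos: [0.4947, -0.3294, 0.2605]
tool_rot: [-3.142, -0.001, 1.569]
ft_force: [-0.2, 0.3, 0.3]
grip_width: 0.0853
```

```bash
cat > m.py <<'E'
from h import *
import sys
s=bot.state();print(s["time"],s["tool_pos"].round(4),s["tool_rot"].round(3),s["ft_force"].round(2))
f=bot.grab_frame("wrist");save(sys.argv[1],f)
for t in("tank_neck","tank_ball"):print(t,[(np.round(r["xy"],1),round(r["conf"],2)) for r in bot.landmark_of(t,f)[:2]])
P=cloud(f);m=(f["depth"]>0)&(np.hypot(P[...,0]-.495,P[...,1]+.298)<.07)&(P[...,2]<.17)
Q=P[m];print(len(Q),np.percentile(Q[:,2],[1,50,99]).round(4))
for z in np.arange(0,.16,.01):
    q=Q[(Q[:,2]>=z)&(Q[:,2]<z+.01)]
    if len(q):print(z.round(2),len(q),q.min(0).round(4),q.max(0).round(4))
# sphere fit, radius 42 mm
from scipy.optimize import least_squares
q=Q[(Q[:,2]>.055)&(Q[:,2]<.082)]
if len(q)>30:
    r=least_squares(lambda p:np.linalg.norm(q-p,axis=1)-.042,[.495,-.298,.046],loss="soft_l1",f_scale=.001);print("ball",r.x.round(4),np.abs(r.fun).mean())
q=Q[(Q[:,2]>.095)]
if len(q)>30:
    t=q[q[:,2]>np.percentile(q[:,2],99)-.004];print("top",len(t),t.min(0).round(4),t.max(0).round(4))
    q=q[q[:,2]<np.percentile(q[:,2],99)-.006]
    if len(q)>10:
        r=least_squares(lambda p:np.linalg.norm(q[:,:2]-p,axis=1)-.014,[.495,-.298],loss="soft_l1",f_scale=.001);print("stub",r.x.round(4),np.abs(r.fun).mean(),len(q))
E
python3 m.py pics/w2.png
```

```text
2.8 [ 0.4947 -0.3294  0.2605] [-3.142e+00 -1.000e-03  1.569e+00] [-0.15  0.34  0.32]
tank_neck [(array([275.6, 157.9]), 0.8)]
tank_ball []
11176 [-0.0013  0.0018  0.1406]
0.0 4019 [ 0.4255 -0.3674  0.    ] [ 0.565  -0.2288  0.0036]
0.04 162 [ 0.4501 -0.3406  0.0451] [ 0.5354 -0.2545  0.05  ]
0.05 377 [ 0.4504 -0.3401  0.05  ] [ 0.5353 -0.2554  0.06  ]
0.06 849 [ 0.4535 -0.3366  0.06  ] [ 0.532 -0.258  0.07 ]
0.07 1636 [ 0.4576 -0.3331  0.07  ] [ 0.5279 -0.2631  0.08  ]
0.08 1222 [ 0.4656 -0.3245  0.08  ] [ 0.5194 -0.2707  0.0899]
0.09 37 [ 0.4804 -0.295   0.09  ] [ 0.5062 -0.2826  0.0994]
0.1 41 [ 0.479  -0.2957  0.1004] [ 0.5049 -0.2839  0.1099]
0.11 39 [ 0.4808 -0.2959  0.1103] [ 0.5065 -0.2839  0.1194]
0.12 43 [ 0.4803 -0.2944  0.1203] [ 0.5059 -0.2838  0.1299]
0.13 620 [ 0.4792 -0.3109  0.1301] [ 0.5065 -0.284   0.14  ]
0.14 333 [ 0.4801 -0.3104  0.14  ] [ 0.5056 -0.2848  0.142 ]
ball [ 0.4927 -0.2979  0.047 ] 0.0003448572073270428
top 914 [ 0.4792 -0.3109  0.1374] [ 0.5065 -0.284   0.142 ]
stub [ 0.4927 -0.2982] 0.0001267414193706478 166
```

View pics/w2.png

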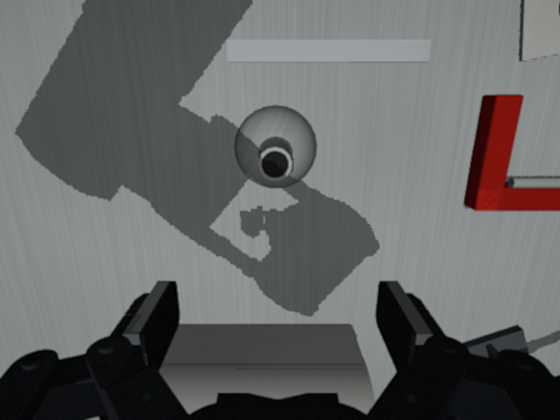

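The tank shows at about (276,147), with its stub end at (275,160). The ball centre is at (0.4927, -0.298, 0.047). The stub axis agrees, and its top is at 0.139–0.14. I'll align, then descend.

Request:
{"name": "arm_command", "arguments": {
  "rows": [
    {"grip": 1, "tx": 0.157, "ty": -0.01, "tz": 0, "rx": 0, "ry": 0, "rz": 0},
    {"grip": 1, "tx": 0.157, "ty": -0.01, "tz": 0.15, "rx": 0, "ry": 0, "rz": 0},
    {"grip": 1, "tx": 0.157, "ty": -0.01, "tz": 0.32, "rx": 0, "ry": 0, "rz": 0},
    {"grip": 1, "tx": 0.157, "ty": -0.01, "tz": 0.48, "rx": 0, "ry": 0, "rz": 0},
    {"grip": 1, "tx": 0.157, "ty": -0.01, "tz": 0.6, "rx": 0, "ry": 0, "rz": 0},
    {"grip": 1, "tx": 0.157, "ty": -0.01, "tz": 0.66, "rx": 0, "ry": 0, "rz": 0},
    {"grip": 1, "tx": 0.157, "ty": -0.01, "tz": 0.69, "rx": 0, "ry": 0, "rz": 0},
    {"grip": 1, "tx": 0.157, "ty": -0.01, "tz": 0.69, "rx": 0, "ry": 0, "rz": 0},
    {"grip": 1, "tx": 0.157, "ty": -0.01, "tz": 0.69, "rx": 0, "ry": 0, "rz": 0}
  ]
}}

```text
time: 3.85
tool_pos: [0.4932, -0.2983, 0.1239]
tool_rot: [3.14, 0.001, 1.57]
ft_force: [0.5, -0.1, 0.7]
grip_width: 0.0855
```

Request:
{"name": "arm_command", "arguments": {
  "rows": [
    {"grip": 0, "tx": 0, "ty": 0, "tz": 0, "rx": 0, "ry": 0, "rz": 0},
    {"grip": 0, "tx": 0, "ty": 0, "tz": 0, "rx": 0, "ry": 0, "rz": 0},
    {"grip": 0, "tx": 0, "ty": 0, "tz": 0, "rx": 0, "ry": 0, "rz": 0},
    {"grip": 0, "tx": 0, "ty": 0, "tz": 0, "rx": 0, "ry": 0, "rz": 0},
    {"grip": 0, "tx": 0, "ty": 0, "tz": 0, "rx": 0, "ry": 0, "rz": 0},
    {"grip": 0, "tx": 0, "ty": 0, "tz": 0, "rx": 0, "ry": 0, "rz": 0},
    {"grip": 0, "tx": 0, "ty": 0, "tz": 0, "rx": 0, "ry": 0, "rz": 0},
    {"grip": 0, "tx": 0, "ty": 0, "tz": 0, "rx": 0, "ry": 0, "rz": 0}
  ]
}}

```text
time: 4.65
tool_pos: [0.4934, -0.2985, 0.1244]
tool_rot: [3.139, 0.001, 1.57]
ft_force: [-2.3, 0.9, 6.6]
grip_width: 0.0238
```

Request:
{"name": "arm_command", "arguments": {
  "rows": [
    {"grip": 0, "tx": 0, "ty": 0, "tz": 0, "rx": 0, "ry": 0, "rz": 0},
    {"grip": 0, "tx": 0, "ty": 0, "tz": 0, "rx": 0, "ry": 0, "rz": 0},
    {"grip": 0, "tx": 0, "ty": 0, "tz": -0.05, "rx": 0, "ry": 0, "rz": 0},
    {"grip": 0, "tx": 0, "ty": 0, "tz": -0.1, "rx": 0, "ry": 0, "rz": 0},
    {"grip": 0, "tx": 0, "ty": 0, "tz": -0.15, "rx": 0, "ry": 0, "rz": 0},
    {"grip": 0, "tx": 0, "ty": 0, "tz": -0.2, "rx": 0, "ry": 0, "rz": 0},
    {"grip": 0, "tx": 0, "ty": 0, "tz": -0.25, "rx": 0, "ry": 0, "rz": 0},
    {"grip": 0, "tx": 0, "ty": 0, "tz": -0.25, "rx": 0, "ry": 0, "rz": 0},
    {"grip": 0, "tx": 0, "ty": 0, "tz": -0.25, "rx": 0, "ry": 0, "rz": 0}
  ]
}}

```text
time: 5.55
tool_pos: [0.4933, -0.2985, 0.1746]
tool_rot: [3.139, 0.001, 1.57]
ft_force: [0.6, -0.2, -5.9]
grip_width: 0.0236
```

```bash
python3 - <<'E'
from h import *
s=bot.state();print({k:np.round(v,4) for k,v in s.items()})
fs=[bot.grab_frame(n) for n in("wrist","side")]
i=np.hstack([fs[0]["color"],fs[1]["color"][200:410,180:460].repeat(2,0).repeat(2,1)])
cv2.imwrite("pics/lift.png",cv2.resize(i[:,:,::-1],(800,300)))
E
```

```text
{'time': np.float64(5.55), 'q': array([-6.4790e-01,  4.7340e-01,  1.5267e+00,  3.0000e-04,  1.1387e+00,
       -6.4720e-01]), 'dq': array([-0.0004,  0.0139,  0.0115, -0.0005, -0.003 , -0.0012]), 'effort': array([ 8.90000e-02, -8.69033e+01, -3.65980e+01,  4.74000e-02,
        1.02000e-01,  1.00000e-04]), 'tool_pos': array([ 0.4933, -0.2985,  0.1746]), 'tool_rot': array([3.1392e+00, 1.5000e-03, 1.5700e+00]), 'ft_force': array([ 0.6101, -0.2022, -5.8832]), 'moment': array([-0.0175,  0.0707,  0.0418]), 'grip_width': np.float64(0.0236)}
```

View pics/lift.png

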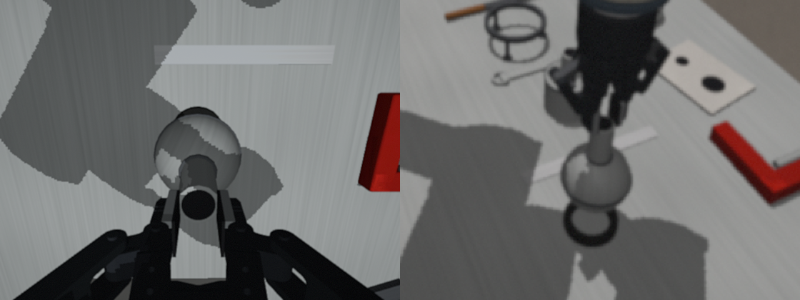

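The tank is clear of the collar and hanging in the jaws: ball at (197,148), stub end at (198,205). The weight reads about 0.6 kg. I'll raise it and travel to the stand.

Request:
{"name": "arm_command", "arguments": {
  "rows": [
    {"grip": 0, "tx": 0, "ty": 0, "tz": -0.1, "rx": 0, "ry": 0, "rz": 0},
    {"grip": 0, "tx": 0, "ty": 0, "tz": -0.25, "rx": 0, "ry": 0, "rz": 0},
    {"grip": 0, "tx": 0, "ty": 0, "tz": -0.42, "rx": 0, "ry": 0, "rz": 0},
    {"grip": 0, "tx": 0.05, "ty": 0, "tz": -0.58, "rx": 0, "ry": 0, "rz": 0},
    {"grip": 0, "tx": 0.13, "ty": 0.02, "tz": -0.7, "rx": 0, "ry": 0, "rz": 0},
    {"grip": 0, "tx": 0.25, "ty": 0.04, "tz": -0.75, "rx": 0, "ry": 0, "rz": 0},
    {"grip": 0, "tx": 0.4, "ty": 0.06, "tz": -0.75, "rx": 0, "ry": 0, "rz": 0},
    {"grip": 0, "tx": 0.57, "ty": 0.08, "tz": -0.75, "rx": 0, "ry": 0, "rz": 0},
    {"grip": 0, "tx": 0.75, "ty": 0.1, "tz": -0.75, "rx": 0, "ry": 0, "rz": 0},
    {"grip": 0, "tx": 0.93, "ty": 0.12, "tz": -0.75, "rx": 0, "ry": 0, "rz": 0}
  ]
}}

```text
time: 6.65
tool_pos: [0.5167, -0.1108, 0.3233]
tool_rot: [3.141, 0.0, 1.57]
ft_force: [0.1, 0.3, -5.8]
grip_width: 0.0236
```

Request:
{"name": "arm_command", "arguments": {
  "rows": [
    {"grip": 0, "tx": 0.15, "ty": 0.02, "tz": 0, "rx": 0, "ry": 0, "rz": 0},
    {"grip": 0, "tx": 0.3, "ty": 0.04, "tz": 0, "rx": 0, "ry": 0, "rz": 0},
    {"grip": 0, "tx": 0.45, "ty": 0.05, "tz": 0, "rx": 0, "ry": 0, "rz": 0},
    {"grip": 0, "tx": 0.6, "ty": 0.06, "tz": 0, "rx": 0, "ry": 0, "rz": 0},
    {"grip": 0, "tx": 0.75, "ty": 0.08, "tz": 0, "rx": 0, "ry": 0, "rz": 0},
    {"grip": 0, "tx": 0.9, "ty": 0.09, "tz": 0, "rx": 0, "ry": 0, "rz": 0},
    {"grip": 0, "tx": 1.0, "ty": 0.1, "tz": 0, "rx": 0, "ry": 0, "rz": 0}
  ]
}}

```text
time: 7.35
tool_pos: [0.5365, 0.0911, 0.3226]
tool_rot: [-3.141, 0.0, 1.571]
ft_force: [0.7, 0.4, -6.1]
grip_width: 0.0236
```

Request:
{"name": "arm_command", "arguments": {
  "rows": [
    {"grip": 0, "tx": 0.12, "ty": 0, "tz": 0, "rx": 0, "ry": 0, "rz": 0},
    {"grip": 0, "tx": 0.25, "ty": 0, "tz": 0, "rx": 0, "ry": 0, "rz": 0},
    {"grip": 0, "tx": 0.38, "ty": 0, "tz": 0, "rx": 0, "ry": 0, "rz": 0},
    {"grip": 0, "tx": 0.47, "ty": 0, "tz": 0, "rx": 0, "ry": 0, "rz": 0},
    {"grip": 0, "tx": 0.5, "ty": 0, "tz": 0, "rx": 0, "ry": 0, "rz": 0},
    {"grip": 0, "tx": 0.5, "ty": 0, "tz": 0, "rx": 0, "ry": 0, "rz": 0},
    {"grip": 0, "tx": 0.5, "ty": 0, "tz": 0, "rx": 0, "ry": 0, "rz": 0},
    {"grip": 0, "tx": 0.5, "ty": 0, "tz": 0, "rx": 0, "ry": 0, "rz": 0}
  ]
}}

```text
time: 8.15
tool_pos: [0.5366, 0.1902, 0.3226]
tool_rot: [-3.141, 0.0, 1.57]
ft_force: [0.0, 0.1, -5.7]
grip_width: 0.0235
```

```bash
cat > r.py <<'E'
from h import *
import sys
from scipy.optimize import least_squares
s=bot.state();tp=s["tool_pos"];print(s["time"],tp.round(4),s["tool_rot"].round(4),s["ft_force"].round(2))
f=bot.grab_frame("wrist");save(sys.argv[1],f);P=cloud(f);ok=f["depth"]>0
print("ring",[(np.round(r["xy"],1),round(r["conf"],2)) for r in bot.landmark_of("stand_ring",f)[:2]])
# ring top face
m=ok&(np.hypot(P[...,0]-.534,P[...,1]-.321)<.06)&(P[...,2]>.046)&(P[...,2]<.058);q=P[m]
if len(q)>20:
    print("ringpts",len(q),q.min(0).round(4),q.max(0).round(4),"zmed",np.median(q[:,2]).round(4))
    a=least_squares(lambda p:(lambda d:np.maximum(d-.038,0)+np.minimum(d-.030,0))(np.hypot(*(q[:,:2]-p).T)),[.534,.321],loss="soft_l1",f_scale=.001);print("ringfit",a.x.round(4),np.abs(a.fun).mean())
# held ball and stub
m=ok&(np.hypot(P[...,0]-tp[0],P[...,1]-tp[1])<.05)&(P[...,2]<tp[2]-.035)&(P[...,2]>tp[2]-.13)
q=P[m];b0=tp-[0,0,.077]
for _ in range(6):
    w=q[np.abs(np.linalg.norm(q-b0,axis=1)-.042)<.008]; b0=least_squares(lambda p:np.linalg.norm(w-p,axis=1)-.042,b0,loss="soft_l1",f_scale=.001).x
print("ball rel",(b0-tp).round(4),len(w))
E
python3 r.py pics/w3.png
```

```text
8.15 [0.5366 0.1902 0.3226] [-3.1407e+00  3.0000e-04  1.5697e+00] [ 0.03  0.06 -5.66]
ring []
ringpts 1498 [0.4863 0.2833 0.0461] [0.562  0.3582 0.0536] zmed 0.0503
ringfit [0.5243 0.3209] 7.084632052279003e-06
ball rel [-0.0007  0.     -0.0775] 8889
```

View pics/w3.png

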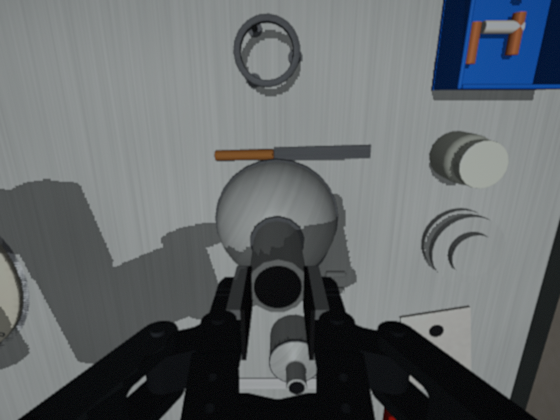

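The ring is at (267,50), centre (0.5243, 0.3209, 0.0503), and the bystanders are untouched. The held ball is directly below the TCP, so the tank is upright. I'll go above the ring.

Request:
{"name": "arm_command", "arguments": {
  "rows": [
    {"grip": 0, "tx": 0.1, "ty": -0.01, "tz": 0, "rx": 0, "ry": 0, "rz": 0},
    {"grip": 0, "tx": 0.24, "ty": -0.02, "tz": 0.05, "rx": 0, "ry": 0, "rz": 0},
    {"grip": 0, "tx": 0.4, "ty": -0.04, "tz": 0.15, "rx": 0, "ry": 0, "rz": 0},
    {"grip": 0, "tx": 0.54, "ty": -0.058, "tz": 0.27, "rx": 0, "ry": 0, "rz": 0},
    {"grip": 0, "tx": 0.63, "ty": -0.058, "tz": 0.4, "rx": 0, "ry": 0, "rz": 0},
    {"grip": 0, "tx": 0.654, "ty": -0.058, "tz": 0.52, "rx": 0, "ry": 0, "rz": 0},
    {"grip": 0, "tx": 0.654, "ty": -0.058, "tz": 0.59, "rx": 0, "ry": 0, "rz": 0},
    {"grip": 0, "tx": 0.654, "ty": -0.058, "tz": 0.61, "rx": 0, "ry": 0, "rz": 0},
    {"grip": 0, "tx": 0.654, "ty": -0.058, "tz": 0.61, "rx": 0, "ry": 0, "rz": 0},
    {"grip": 0, "tx": 0.654, "ty": -0.058, "tz": 0.61, "rx": 0, "ry": 0, "rz": 0}
  ]
}}

```text
time: 9.25
tool_pos: [0.5258, 0.3211, 0.2017]
tool_rot: [3.141, -0.001, 1.569]
ft_force: [-0.6, -0.0, -5.0]
grip_width: 0.0236
```

```bash
sed -i 's/\[.534,.321\],loss/[.525,.321],loss/' r.py; python3 r.py pics/w4.png; python3 - <<'E'
from h import *
w=cv2.imread("pics/w4.png")
fs=bot.grab_frame("side");fc=bot.grab_frame("scene")
a=cv2.resize(fs["color"][80:230,124:324,::-1],(400,300),interpolation=2);b=cv2.resize(fc["color"][150:300,342:542,::-1],(400,300),interpolation=2)
cv2.imwrite("pics/over.png",np.hstack([a,b]))
from scipy.optimize import least_squares
for f in (fs,fc):   # third-camera check of ring and ball
    P=cloud(f);ok=f["depth"]>0
    q=P[ok&(np.hypot(P[...,0]-.525,P[...,1]-.321)<.06)&(P[...,2]>.046)&(P[...,2]<.054)];print("ring",len(q),((q.min(0)+q.max(0))/2).round(4) if len(q) else"")
    b=np.array([.5243,.3209,.1225]);q=P[ok&(np.abs(np.linalg.norm(P-b,axis=-1)-.042)<.008)&(P[...,2]<.16)]
    print("ball",least_squares(lambda p:np.linalg.norm(q-p,axis=1)-.042,b,loss="soft_l1",f_scale=.001).x.round(4),len(q))
E
```

```text
9.25 [0.5258 0.3211 0.2017] [ 3.1409e+00 -6.0000e-04  1.5691e+00] [-0.62 -0.04 -5.  ]
ring []
ringpts 303 [0.496  0.3459 0.0461] [0.5504 0.3586 0.0523] zmed 0.05
ringfit [0.5249 0.3213] 1.000657271565183e-12
ball rel [-0.0004  0.0014 -0.0775] 8980
ring 168 [0.5241 0.3165 0.0499]
ball [0.5254 0.3208 0.1265] 583
ring 351 [0.5301 0.3221 0.0494]
ball [0.5253 0.3224 0.1237] 1625
```

View pics/over.png

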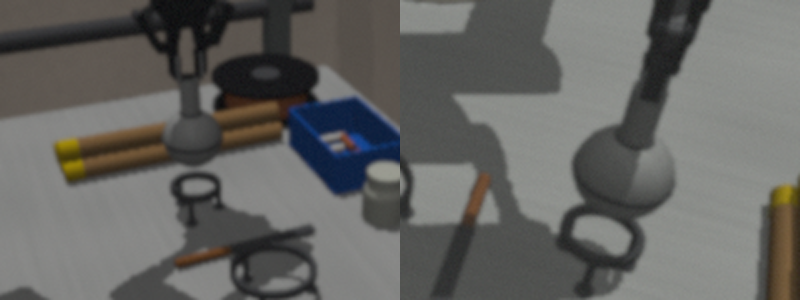

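The ball hangs over the small ring in both views (side crop (190,135) over (195,187)). All three cameras agree to within 1–2 mm. I'll lower it slowly.

Request:
{"name": "arm_command", "arguments": {
  "rows": [
    {"grip": 0, "tx": -0.003, "ty": -0.004, "tz": 0.03, "rx": 0, "ry": 0, "rz": 0},
    {"grip": 0, "tx": -0.003, "ty": -0.004, "tz": 0.08, "rx": 0, "ry": 0, "rz": 0},
    {"grip": 0, "tx": -0.003, "ty": -0.004, "tz": 0.13, "rx": 0, "ry": 0, "rz": 0},
    {"grip": 0, "tx": -0.003, "ty": -0.004, "tz": 0.17, "rx": 0, "ry": 0, "rz": 0},
    {"grip": 0, "tx": -0.003, "ty": -0.004, "tz": 0.195, "rx": 0, "ry": 0, "rz": 0},
    {"grip": 0, "tx": -0.003, "ty": -0.004, "tz": 0.205, "rx": 0, "ry": 0, "rz": 0},
    {"grip": 0, "tx": -0.003, "ty": -0.004, "tz": 0.21, "rx": 0, "ry": 0, "rz": 0},
    {"grip": 0, "tx": -0.003, "ty": -0.004, "tz": 0.21, "rx": 0, "ry": 0, "rz": 0}
  ]
}}

```text
time: 10.25
tool_pos: [0.5248, 0.3207, 0.1596]
tool_rot: [3.141, -0.001, 1.569]
ft_force: [0.5, 0.1, -5.5]
grip_width: 0.0235
```

Request:
{"name": "arm_command", "arguments": {
  "rows": [
    {"grip": 0, "tx": 0, "ty": 0, "tz": 0.003, "rx": 0, "ry": 0, "rz": 0},
    {"grip": 0, "tx": 0, "ty": 0, "tz": 0.006, "rx": 0, "ry": 0, "rz": 0},
    {"grip": 0, "tx": 0, "ty": 0, "tz": 0.009, "rx": 0, "ry": 0, "rz": 0},
    {"grip": 0, "tx": 0, "ty": 0, "tz": 0.009, "rx": 0, "ry": 0, "rz": 0}
  ]
}}

```text
time: 10.65
tool_pos: [0.5248, 0.3207, 0.1578]
tool_rot: [3.141, -0.001, 1.569]
ft_force: [-0.4, 0.1, -5.9]
grip_width: 0.024
```

Request:
{"name": "arm_command", "arguments": {
  "rows": [
    {"grip": 0, "tx": 0, "ty": 0, "tz": 0.003, "rx": 0, "ry": 0, "rz": 0},
    {"grip": 0, "tx": 0, "ty": 0, "tz": 0.005, "rx": 0, "ry": 0, "rz": 0},
    {"grip": 0, "tx": 0, "ty": 0, "tz": 0.005, "rx": 0, "ry": 0, "rz": 0}
  ]
}}

```text
time: 10.95
tool_pos: [0.5248, 0.3207, 0.1567]
tool_rot: [3.141, -0.001, 1.569]
ft_force: [-0.1, -0.0, -5.3]
grip_width: 0.0233
```

Request:
{"name": "arm_command", "arguments": {
  "rows": [
    {"grip": 0, "tx": 0, "ty": 0, "tz": 0.003, "rx": 0, "ry": 0, "rz": 0},
    {"grip": 0, "tx": 0, "ty": 0, "tz": 0.005, "rx": 0, "ry": 0, "rz": 0},
    {"grip": 0, "tx": 0, "ty": 0, "tz": 0.005, "rx": 0, "ry": 0, "rz": 0}
  ]
}}

```text
time: 11.25
tool_pos: [0.5251, 0.3208, 0.1561]
tool_rot: [3.14, -0.001, 1.569]
ft_force: [-0.6, -0.2, 1.0]
grip_width: 0.0234
```

The weight has passed to the ring (force changed from -5.9 to +1 N). I'll release.

Request:
{"name": "arm_command", "arguments": {
  "rows": [
    {"grip": 0.3, "tx": 0, "ty": 0, "tz": 0, "rx": 0, "ry": 0, "rz": 0},
    {"grip": 0.38, "tx": 0, "ty": 0, "tz": 0, "rx": 0, "ry": 0, "rz": 0},
    {"grip": 0.5, "tx": 0, "ty": 0, "tz": 0, "rx": 0, "ry": 0, "rz": 0},
    {"grip": 0.7, "tx": 0, "ty": 0, "tz": 0, "rx": 0, "ry": 0, "rz": 0},
    {"grip": 0.9, "tx": 0, "ty": 0, "tz": 0, "rx": 0, "ry": 0, "rz": 0},
    {"grip": 1, "tx": 0, "ty": 0, "tz": 0, "rx": 0, "ry": 0, "rz": 0},
    {"grip": 1, "tx": 0, "ty": 0, "tz": 0, "rx": 0, "ry": 0, "rz": 0},
    {"grip": 1, "tx": 0, "ty": 0, "tz": 0, "rx": 0, "ry": 0, "rz": 0}
  ]
}}

```text
time: 12.05
tool_pos: [0.5251, 0.3208, 0.1561]
tool_rot: [3.14, -0.001, 1.569]
ft_force: [-0.2, 0.3, 0.1]
grip_width: 0.0854
```

```bash
cat > c.py <<'E'
from h import *
from scipy.optimize import least_squares
s=bot.state();print(s["time"],s["tool_pos"].round(4),s["ft_force"].round(2),s["grip_width"])
fs={n:bot.grab_frame(n) for n in("wrist","side","scene")}
for n,f in fs.items():
    P=cloud(f);ok=f["depth"]>0;b=np.array([.5245,.321,.079])
    for _ in range(5):
        q=P[ok&(np.abs(np.linalg.norm(P-b,axis=-1)-.042)<.006)&(P[...,2]<.115)&(P[...,2]>.055)&(np.hypot(P[...,0]-b[0],P[...,1]-b[1])<.05)]
        b=least_squares(lambda p:np.linalg.norm(q-p,axis=1)-.042,b,loss="soft_l1",f_scale=.001).x
    q=P[ok&(np.hypot(P[...,0]-b[0],P[...,1]-b[1])<.022)&(P[...,2]>.125)&(P[...,2]<.168)]
    def cyl(p):
        dz=q[:,2]-.147; return np.hypot(q[:,0]-p[0]-p[2]*dz,q[:,1]-p[1]-p[3]*dz)-.014
    a=least_squares(cyl,[*b[:2],0,0],loss="soft_l1",f_scale=.001)
    print(n,"ball",b.round(4),"stub@.147",a.x[:2].round(4),"lean deg",np.degrees((a.x[:2]-b[:2])/(.147-b[2])).round(2),len(q))
a=cv2.resize(fs["side"]["color"][80:230,124:324,::-1],(400,300),interpolation=2);b=cv2.resize(fs["scene"]["color"][150:300,342:542,::-1],(400,300),interpolation=2)
import sys;cv2.imwrite(sys.argv[1],np.hstack([a,b]))
E
python3 c.py pics/rel.png
```

```text
12.05 [0.5251 0.3208 0.1561] [-0.21  0.3   0.1 ] 0.08535091569060291
wrist ball [0.5244 0.321  0.0785] stub@.147 [0.5245 0.3205] lean deg [ 0.1  -0.48] 1679
side ball [0.5245 0.3199 0.0809] stub@.147 [0.5245 0.32  ] lean deg [0.01 0.07] 141
scene ball [0.5245 0.322  0.0783] stub@.147 [0.5244 0.3218] lean deg [-0.13 -0.14] 219
```

Seated level and centred. I'll retreat straight up.

Request:
{"name": "arm_command", "arguments": {
  "rows": [
    {"grip": 1, "tx": 0, "ty": 0, "tz": -0.05, "rx": 0, "ry": 0, "rz": 0},
    {"grip": 1, "tx": 0, "ty": 0, "tz": -0.15, "rx": 0, "ry": 0, "rz": 0},
    {"grip": 1, "tx": 0, "ty": 0, "tz": -0.3, "rx": 0, "ry": 0, "rz": 0},
    {"grip": 1, "tx": 0, "ty": 0, "tz": -0.5, "rx": 0, "ry": 0, "rz": 0},
    {"grip": 1, "tx": 0, "ty": 0, "tz": -0.65, "rx": 0, "ry": 0, "rz": 0},
    {"grip": 1, "tx": 0, "ty": 0, "tz": -0.7, "rx": 0, "ry": 0, "rz": 0},
    {"grip": 1, "tx": 0, "ty": 0, "tz": -0.7, "rx": 0, "ry": 0, "rz": 0},
    {"grip": 1, "tx": 0, "ty": 0, "tz": -0.7, "rx": 0, "ry": 0, "rz": 0}
  ]
}}

```text
time: 13.0
tool_pos: [0.5244, 0.3204, 0.2953]
tool_rot: [3.141, -0.0, 1.569]
ft_force: [-0.2, -0.4, -1.1]
grip_width: 0.0851
```

```bash
python3 c.py pics/fin.png
```

```text
13.0 [0.5244 0.3204 0.2953] [-0.21 -0.41 -1.09] 0.08514209618022381
wrist ball [0.5244 0.3211 0.0785] stub@.147 [0.5245 0.3205] lean deg [ 0.08 -0.47] 310
side ball [0.5246 0.32   0.081 ] stub@.147 [0.5244 0.32  ] lean deg [-0.11  0.02] 141
scene ball [0.5245 0.3221 0.0784] stub@.147 [0.5245 0.3218] lean deg [-0.04 -0.24] 340
```

View pics/fin.png

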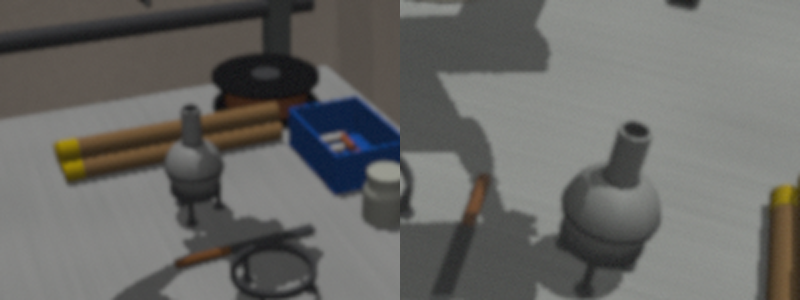

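The tank stands upright in the small ring (ball at (194,165) in the side crop, (610,205) in the scene crop), and the gripper is clear.

```bash
python3 -c "
from rig import bot
print(bot.close_job())"
```

```text
the job is handed in; nothing more can be done
None
```

The ball tank is out of its rubber collar and standing, pipe stub up, in the small ring stand. I handed the job in at about 13 s.

- **Position:** after I released the tank and withdrew the arm, the three cameras put the ball centre at about (0.5245, 0.321, 0.079). That is within about 1 mm sideways of the ring centre I measured with the wrist camera. The expected seated height is 0.079 m.
- **Level:** the stub leaned less than 0.5° in all three views, and the position did not change between release and withdrawal.
- **Set-down:** the force reading went from -5.9 N to +1 N as the ring took the weight, so it was lowered gently.
- **Canister:** the arm did not touch it, and it was still standing when I passed over it with the tank. I did not measure its position again at the end.

These readings disagreed or failed:

- The first rough estimate of the ring, from the recognition networks, was about 1 cm off in x. I used the wrist camera's depth instead.
- The scene camera's own reading of the ring also came out about 5 mm off in x. That fit was partial, because the ball was in the way.
- The side camera put the ball about 2 mm higher than the other two, which is within the calibration error.
- The gripper showed an opening of 23.6 mm on the 28 mm stub, but the hold was firm.
- My first two move commands were refused because of a format error and moved nothing.

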